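# Take a steamer pan apart

## Robot

A 6-joint arm with a two-finger parallel gripper is mounted at the origin on a cart in front of the work surface, level with it; the furniture and walls round the work are solid. World frame = base frame: x ahead of the robot, y to its left, z up, the work surface at z = 0. Lengths are in m, angles in rad, forces in N, time in s.
With the tool pointing down it reaches from about 0.35 to 0.925 m from the base axis. Payload 6.4 kg.
Tool frame: the origin (TCP) lies midway between the tips of the shut fingers; the grasp point (between the pads) lies 19 mm behind it; z points along the fingers, y is the line along which they close (so a half turn about z gives the same grasp; the last joint's range is limited). The gripper opens to 85 mm and grips with 20 to 120 N. Pads are 22 mm wide; open, the fingers measure 114 mm over their backs; the gripper's body (76 mm by 85 mm) begins 54 mm behind the grasp point. The pads swing forward as they close: fully open they stand 13 mm farther back than shut.
Start: joints at [1.157, 0.245, 1.558, -0, 1.339, -0.174], TCP at [0.154, 0.631, 0.231] pointing down, gripper open.
Joint ranges: [-3.13, 3.13], [-1.02, 2.26], [0.13, 2.54], [-0.95, 4.09], [0.21, 2.88], [-2.74, 2.74]. Speed limits (rad/s): [2.57, 2.57, 3.14, 3.14, 3.14, 3.14].

## Interface

Orientations are given as [roll, pitch, yaw] about the fixed x, y, z axes, in that order (R = Rz(yaw) Ry(pitch) Rx(roll)).
In Python, from workcell import sensors, vision, job gives the robot as it stands.
- The arm moves only by the shell command python3 -m creep 'ROWS' [OPENING] [FORCE]. ROWS is JSON, a list of rows, each a list of 4 numbers: the shift along the tool's x, y, z in m, then the turn about the tool's z in degrees. In form: [[tx, ty, tz, twist], ...]. A call has 1 to 10 rows; each row is the pose to reach, as a shift and turn from the pose commanded when the call began, along the tool's axes at that moment; what a row does not reach only later rows make up. A row lasts 1/12 s, in which the tool goes at most 41.7 mm and 7.16 degrees, less where a joint would pass 70% of its speed; a pose out of reach is approached as far as the arm can. A call with a gripper value outside its range is refused whole. OPENING is the opening, from -1 (shut) to 1 (fully open), set as the call begins (- or left out, the last holds). The fingers move at their own pace and stop on an object; FORCE is the grip in N (left out, the last holds). Time passes only in rows, so rows that repeat a pose let the fingers close. It gives the time, the measured TCP pose, the force, the opening and the grip force at its end, in the units of the state.
- sensors.read_state(): the state, without advancing time (a new reading comes with each control period).
- vision.camera(name): name is "scene" or "side" or "wrist"; returns a dict with "frame" (384x512x3 uint8, blue, green, red), "intrinsics" (3x3 intrinsics, pixels), "origin" and "rotation" of the camera in the world. Camera axes: x right, y down, z forward; pixel columns grow to the right and rows downward; lengths in m; the calibration is good to about 2 mm. A picture is of the moment at which its call begins. There is no depth.
- job.job_done(): hands the job in; it is judged then, once.
The state is a dict: "time": time; "joints": joint angles; "joint_velocities": joint speeds; "effort": joint torques, N m; "eef_pos": TCP position; "ee_rot": TCP orientation; "wrist_force": force on the tool from outside, world axes, zero at the start; "moment": the same for the moment, N m; "grip_width": opening from 0.0 (shut) to 1.0 (fully open); "grip_force": force on a finger pad.
Only numpy, scipy, OpenCV 4.12 (cv2) and the standard library are available. Lean on these libraries where they do the work, as an engineer would, in place of code of your own. Each camera call takes 0.05 s, during which the arm holds its last target. There are 200 camera calls.

## Task

Take the steamer pan apart: first lift its lid off and lay it knob up in the middle of the wooden board, then lift the steaming insert out of the pan by its centre handle and stand it on its feet inside the metal draining tray. Set both down gently, leave the saucepan standing where it is, and do not shove or knock over the other things on the counter.

Things in the scene. Friction and masses are not known exactly. Their poses are not given: they have to be found in the camera images.
- pan: steel saucepan, loose, 1.1 kg; bowl 188 mm across outside, about 140 mm clear inside, rim 97 mm high, floor 6 mm thick. One long handle along the pan's own -y, roughly towards the robot, ending 265 mm from the bowl's centre, 70 to 125 mm high. Origin on the underside plane, 85 mm from the bowl's centre towards the handle; z up.
- pan_mouth (a point): centre of the saucepan's mouth, level with the rim; turns with the pan
- lid: flat round steel lid on the pan, 184 mm across, about 0.25 kg. Origin: centre of the underside of its step (136 mm across, 8 mm deep, loose inside the pan's mouth; it stands on this when laid down). Plate 8 to 14 mm above the origin; on the axis a black round knob, 32 mm in diameter, 23 to 47 mm above the origin, on a thinner stem. z up through the knob.
- steamer: round steel steaming insert, loose, 126 mm across, about 0.22 kg, standing in the pan, hidden by the lid. Origin on the axis, level with the underside of its three feet; dish 20 to 42 mm above it; on the axis an upright 12 mm stem with a round steel grip, 24 mm in diameter, 52 to 80 mm above the origin (ends 11 mm below the pan's rim). z up.
- board: wooden chopping board, fixed, 180 mm (x) by 200 mm (y), 18 mm thick; origin at the centre of its underside, z up; to the robot's left or right, changing places with the tray
- tray: square shallow aluminium draining tray, fixed, 190 x 190 mm outside, walls 5 mm thick and 25 mm high, floor 5 mm thick; origin at the centre of its underside, z up; on the other side of the pan from the board
- onion: red onion, about 65 mm across and 71 mm high, bystander behind the work; origin at the centre of its underside
- salt_shaker: salt shaker, 44 mm in diameter, 90 mm high, bystander at the front edge; origin at the centre of its underside
- mug: green and white mug, 78 x 116 x 101 mm with its handle, bystander behind the work; origin at the centre of its underside
- pepper_mill: wooden pepper mill, 58 mm in diameter, 170 mm high, bystander behind the work; origin at the centre of its underside
- food_tin: food tin, 75 mm in diameter, 110 mm high, bystander at the left; origin at the centre of its underside
- spice_jar: spice jar with a green cap, 46 mm in diameter, 106 mm high, bystander at the right; origin at the centre of its underside
Mind the look-alikes: they are no part of the job. Leave any blue look-alike of the lid alone.

How it is judged:
By the outcome, as a careful person would: the job done as asked, in the order asked, and still so for the second after the job is handed in, with the robot touching nothing.
It also fails if it takes over 64 s, if anything falls off the work surface, if the arm or the gripper's body presses on something with over 40 N, if the wrist force passes 120 N, or if a joint passes its speed limit or range.

## Working session

There is one attempt and no reset: what is moved stays moved. The work goes in short steps, Python scripts to look and compute and a shell command to move; the robot and the scene stay as the last step left them, time stands still between calls to the robot, and variables do not carry over. Pictures are saved under pics/ and viewed, at most 11 in all, crops included, and the job is handed in when it is done.

```bash
mkdir -p pics; ls; cat > h.py <<'E'
import numpy as np, cv2
from workcell import sensors, vision, job
def ray(c,u,v):
    d=np.linalg.inv(np.array(c["intrinsics"]))@np.array([u,v,1.]); return np.array(c["origin"]),np.array(c["rotation"])@d
def onz(c,u,v,z):
    o,d=ray(c,u,v); return o+d*(z-o[2])/d[2]
def proj(c,p):
    q=np.array(c["intrinsics"])@(np.array(c["rotation"]).T@(np.array(p)-np.array(c["origin"]))); return q[:2]/q[2]
E
python3 - <<'E'
from h import *
ims=[]
for n in("scene","side"):
    c=vision.camera(n); cv2.imwrite(f"pics/{n}0.png",c["frame"]); print(n,c["origin"],np.round(c["rotation"],3).tolist(),c["intrinsics"])
    np.save(f"{n}0.npy",c,allow_pickle=True)
print(sensors.read_state())
E
```

```text
pics
scene [-0.47450829 -0.47632807  0.96801345] [-2.283, -0.009, -1.084] [[382.88517019   0.         260.10415471]
 [  0.         382.88517019 191.04871935]
 [  0.           0.           1.        ]]
side [-0.74973614  0.95675006  1.08211609] [-2.156, -0.013, -2.218] [[449.28869145   0.         255.66241381]
 [  0.         449.28869145 198.39778858]
 [  0.           0.           1.        ]]
{'time': 0.1, 'joints': array([ 1.15687866e+00,  2.45753839e-01,  1.55888282e+00,  2.62677137e-05,
        1.33871693e+00, -1.74127808e-01]), 'joint_velocities': array([-0.00099633, -0.00049359, -0.00137065, -0.00235718,  0.00077029,
        0.00096142]), 'effort': array([ 6.22224743e-04, -4.30665779e+01, -3.27128398e+01, -1.42662216e-04,
        2.88023519e-03,  2.66019407e-05]), 'eef_pos': array([0.15417538, 0.63093632, 0.23028938]), 'ee_rot': array([-3.13986278e+00, -3.30245875e-04,  2.90179645e+00]), 'wrist_force': array([ 0.20712047,  0.8556106 , -0.70834637]), 'moment': array([0.02890953, 0.00592066, 0.05744626]), 'grip_force': 0.0, 'grip_width': 0.99976417452557}
```

The rotation is given as roll, pitch, yaw, so I'll convert it in the helper.

```bash
cat > h.py <<'E'
import numpy as np, cv2
from scipy.spatial.transform import Rotation as Ro
from workcell import sensors, vision, job
def Rm(c):
    r=np.array(c["rotation"]); return r if r.shape==(3,3) else Ro.from_euler("xyz",r).as_matrix()
def ray(c,u,v):
    d=np.linalg.inv(np.array(c["intrinsics"]))@np.array([u,v,1.]); return np.array(c["origin"]),Rm(c)@d
def onz(c,u,v,z):
    o,d=ray(c,u,v); return o+d*(z-o[2])/d[2]
def proj(c,p):
    q=np.array(c["intrinsics"])@(Rm(c).T@(np.array(p)-np.array(c["origin"]))); return q[:2]/q[2]
def load(n): return np.load(n,allow_pickle=True).item()
def tri(c1,p1,c2,p2):
    o1,d1=ray(c1,*p1); o2,d2=ray(c2,*p2)
    s=np.linalg.lstsq(np.array([d1,-d2]).T,o2-o1,rcond=None)[0]
    a,b=o1+s[0]*d1,o2+s[1]*d2; return (a+b)/2,np.linalg.norm(a-b)
def tool(dw):  # world shift -> tool axes now
    return Ro.from_euler("xyz",sensors.read_state()["ee_rot"]).as_matrix().T@np.array(dw)
E
python3 - <<'E'
from h import *
for n in("scene0.npy","side0.npy"):
    c=load(n); print(n,onz(c,256,192,0),proj(c,[.5,0,0]),proj(c,[.5,.3,0]))
E
```

```text
scene0.npy [0.5071129  0.05208007 0.        ] [267.18232929 197.36873837] [201.56255684 173.96401901]
side0.npy [ 0.58548777 -0.07279666  0.        ] [254.4849302  206.22987224] [193.19928459 231.77043671]
```

View pics/scene0.png

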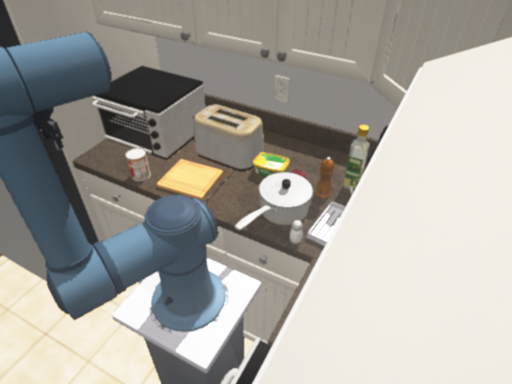

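View pics/side0.png

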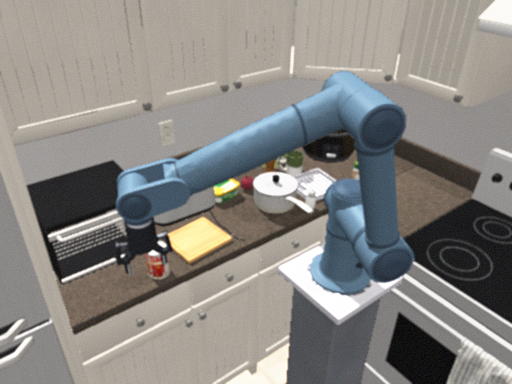

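Scene: the pan with its silver lid is at about (286,190), knob (286,184), handle end (240,227). The board is at (190,179), and the tray (325,222) is partly hidden. Side: knob (276,179), tray (318,183), board (199,239), tin (158,264). I'll enlarge both views to confirm.

```bash
python3 - <<'E'
from h import *
a=load("scene0.npy")["frame"][140:250,225:358]; b=load("side0.npy")["frame"][135:285,140:370]
a=cv2.resize(a,(400,330),interpolation=cv2.INTER_CUBIC); b=cv2.resize(b,(400,261),interpolation=cv2.INTER_CUBIC)
b2=load("side0.npy")["frame"][145:225,240:360]; b2=cv2.resize(b2,(400,267),interpolation=cv2.INTER_CUBIC)
a2=load("scene0.npy")["frame"][140:210,110:240]; a2=cv2.resize(a2,(400,215))
L=np.vstack([a,b2]);R=np.vstack([b,a2]); R=cv2.copyMakeBorder(R,0,L.shape[0]-R.shape[0],0,0,0)
cv2.imwrite("pics/m1.png",np.hstack([L,R]))
for n in("scene0.npy","side0.npy"):
    c=load(n); g=c["frame"].max(2)
    x0,y0=(270,170) if "scene" in n else (262,168)
    r=c["frame"][y0:y0+25,x0:x0+30].max(2); m=(r<80).astype(np.uint8)
    k,l,s,ce=cv2.connectedComponentsWithStats(m)
    for i in range(1,k): print(n,s[i]+[x0,y0,0,0,0],ce[i]+[x0,y0])
E
```

```text
scene0.npy [283 180   7   9  48] [285.60416667 183.70833333]
side0.npy [276 169   3   2   4] [276.75 169.75]
side0.npy [273 176   5   6  25] [275.4  178.52]
```

View pics/m1.png

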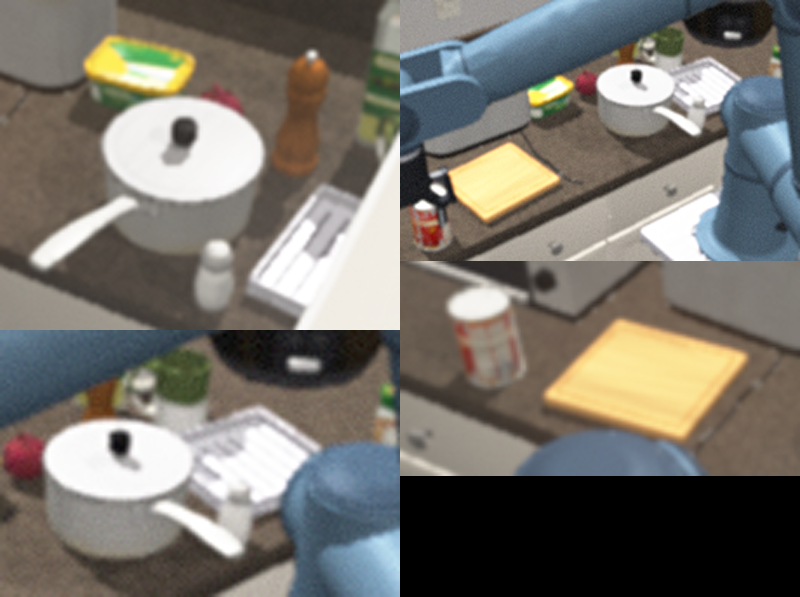

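One lid fits the description: silver with a black knob, on the pan (scene 286,184 / side 275,179). No blue one is in view. The tray is right of the pan with the salt shaker in front of it, and the board is to the left with the tin beyond it. Next I'll measure the positions.

```bash
python3 - <<'E'
from h import *
S,D=load("scene0.npy"),load("side0.npy")
print("knob tri",tri(S,(285.6,183.7),D,(275.4,178.5)))
print("knob z124",onz(S,285.6,183.7,.124),onz(D,275.4,178.5,.124))
# handle end
print("handle end z.12?",tri(S,(238,227),D,(311,211)))
for n,c,roi in(("scene",S,(140,200,150,228)),("side",D,(210,265,150,240))):
    f=c["frame"]; y0,y1,x0,x1=roi
    h=cv2.cvtColor(f[y0:y1,x0:x1],cv2.COLOR_BGR2HSV); m=((h[...,0]>8)&(h[...,0]<28)&(h[...,1]>90)&(h[...,2]>140)).astype(np.uint8)
    k,l,s,ce=cv2.connectedComponentsWithStats(m); i=1+np.argmax(s[1:,4])
    hull=cv2.convexHull(cv2.findContours((l==i).astype(np.uint8),0,2)[0][0])
    q=cv2.approxPolyDP(hull,4,True)[:,0]+[x0,y0]
    print(n,s[i],q.tolist()); print([np.round(onz(c,*p,.018)[:2],3).tolist() for p in q.astype(float)])
# lid: bright region
for n,c,roi in(("scene",S,(165,225,255,320)),("side",D,(168,215,250,302))):
    f=c["frame"]; y0,y1,x0,x1=roi; h=cv2.cvtColor(f[y0:y1,x0:x1],cv2.COLOR_BGR2HSV)
    m=((h[...,2]>205)&(h[...,1]<40)).astype(np.uint8)
    m=cv2.morphologyEx(m,cv2.MORPH_OPEN,np.ones((5,5)))
    k,l,s,ce=cv2.connectedComponentsWithStats(m); i=1+np.argmax(s[1:,4])
    hull=cv2.convexHull(np.argwhere(l==i)[:,::-1].astype(np.int32).copy()); e=cv2.fitEllipse(hull)
    pts=np.array([onz(c,*(p+[x0,y0]),.103)[:2] for p in hull[:,0].astype(float)])
    print(n,s[i],np.array(e[0])+[x0,y0],e[1],cv2.minEnclosingCircle(pts.astype(np.float32)),[onz(c,e[0][0]+x0,e[0][1]+y0,.103)])
# tray corners in side crop (crop coords/scale)
for name,p in {"far L":(180,432),"far":(258,408),"right":(325,455),"near":(250,515)}.items():
    u,v=240+p[0]*120/400,145+(p[1]-330)*80/267; print(name,u,v,onz(D,u,v,.025)[:2])
for name,p in {"top":(325,186),"left":(250,285),"near":(306,322)}.items():
    u,v=225+p[0]*133/400,140+p[1]/3; print(name,u,v,onz(S,u,v,.025)[:2])
E
```

```text
knob tri (array([ 0.46985633, -0.08407072,  0.12262913]), np.float64(0.00026967976416702956))
knob z124 [ 0.46852636 -0.08465084  0.124     ] [ 0.46789675 -0.08248181  0.124     ]
handle end z.12? (array([ 0.212187  , -0.04429364,  0.12218431]), np.float64(0.00283351780691463))
scene [   6   18   67   41 1642] [[156, 183], [181, 158], [222, 170], [202, 198]]
[[0.351, 0.408], [0.53, 0.423], [0.543, 0.228], [0.363, 0.202]]
side [ 17   6  65  47 880] [[231, 236], [189, 262], [173, 249], [167, 234], [202, 216]]
[[0.372, 0.208], [0.338, 0.411], [0.434, 0.423], [0.526, 0.399], [0.548, 0.229]]
scene [   5    8   52   34 1265] [285.63009644 189.28402901] (33.82804870605469, 52.422760009765625) ((0.46876880526542664, -0.08588974177837372), 0.09170979261398315) [array([ 0.46446278, -0.08786973,  0.103     ])]
side [  4   5  44  23 721] [275.45930862 183.21458054] (23.395381927490234, 44.850685119628906) ((0.46486982703208923, -0.08483341336250305), 0.09606987982988358) [array([ 0.46485947, -0.08134326,  0.103     ])]
far L 294.0 175.56179775280899 [ 0.56376102 -0.27644695]
far 317.4 168.37078651685394 [ 0.54921143 -0.41134954]
right 337.5 182.45318352059925 [ 0.40210778 -0.39606398]
near 315.0 200.4307116104869 [ 0.3548506  -0.21203207]
top 333.0625 202.0 [ 0.56700607 -0.23568764]
left 308.125 235.0 [ 0.37233261 -0.217959  ]
near 326.745 247.33333333333331 [ 0.35100815 -0.2915499 ]
```

```bash
python3 - <<'E'
from h import *
S=load("scene0.npy"); D=load("side0.npy")
print("shaker base",onz(S,296.5,240,0),onz(S,297,223,.088))
p=sensors.read_state()["eef_pos"]
print(tool(np.array([.4685,-.084,.27])-p))
E
```

```text
shaker base [ 0.35498192 -0.18530879  0.        ] [ 0.34707882 -0.18375527  0.088     ]
[-0.47511823 -0.61989389 -0.03879525]
```

```bash
python3 -m creep '[[-0.02,-0.026,-0.038,0],[-0.045,-0.058,-0.038,0],[-0.07,-0.09,-0.038,0],[-0.095,-0.123,-0.038,0],[-0.12,-0.156,-0.038,0],[-0.145,-0.189,-0.038,0],[-0.17,-0.222,-0.038,0],[-0.195,-0.254,-0.038,0],[-0.22,-0.287,-0.038,0],[-0.24,-0.313,-0.038,0]]' 1 20
python3 -m creep '[[-0.025,-0.033,0,0],[-0.05,-0.065,0,0],[-0.075,-0.098,0,0],[-0.1,-0.13,0,0],[-0.125,-0.163,0,0],[-0.15,-0.196,0,0],[-0.175,-0.228,0,0],[-0.2,-0.261,0,0],[-0.225,-0.294,0,0],[-0.235,-0.307,0,0]]'
python3 - <<'E'
from h import *
w=vision.camera("wrist"); s=vision.camera("scene"); d=vision.camera("side")
for n,c in(("wrist",w),("scene",s),("side",d)): np.save(n+"1.npy",c,allow_pickle=True)
print(sensors.read_state()["eef_pos"],w["origin"],w["rotation"])
cv2.imwrite("pics/w1.png",np.hstack([cv2.resize(w["frame"],(400,300)),cv2.resize(s["frame"],(400,300))]))
print(proj(w,[.4685,-.084,.136]))
E
```

```text
time: 0.93
eef_pos: [0.3133, 0.2681, 0.2689]
ee_rot: [-3.141, 0.0, 2.901]
wrist_force: [0.1, 0.1, -0.0]
grip_width: 1.003
grip_force: 0.0
time: 1.77
eef_pos: [0.4693, -0.0877, 0.2689]
ee_rot: [-3.141, -0.0, 2.898]
wrist_force: [-0.3, -1.1, 0.3]
grip_width: 1.002
grip_force: 0.0
[ 0.46828905 -0.08406895  0.26868146] [ 0.39472513 -0.06964354  0.41171913] [2.83600394e+00 1.34989082e-03 1.32770516e+00]
[254.56209149 178.50499129]
```

View pics/w1.png

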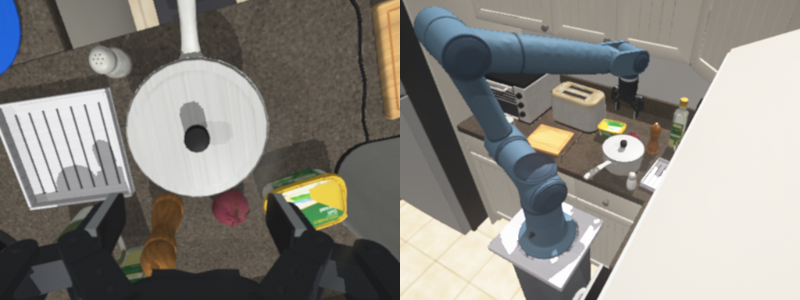

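Wrist view: lid circle centred at about (197,127) in the 400-px half, knob (196,138). The tray is at left with corners (0,105), (120,90), (133,195), (30,210). A blue disc is at the far upper-left corner (the look-alike, to be left alone), and the mill is at (162,235). Next I'll measure precisely.

```bash
python3 - <<'E'
from h import *
W=load("wrist1.npy"); f=W["frame"]
m=(f[145:205,225:280].max(2)<60).astype(np.uint8)
k,l,s,ce=cv2.connectedComponentsWithStats(m); i=1+np.argmax(s[1:,4]); u,v=ce[i]+[225,145]
print("knob",s[i],(u,v),onz(W,u,v,.130))
g=cv2.GaussianBlur(cv2.cvtColor(f,cv2.COLOR_BGR2GRAY),(5,5),0)
h=cv2.cvtColor(f,cv2.COLOR_BGR2HSV); m=((h[...,1]<35)&(h[...,2]>120)).astype(np.uint8)
m2=m.copy(); m2[:, :140]=0; m2=cv2.morphologyEx(m2,cv2.MORPH_OPEN,np.ones((41,41)))
c=max(cv2.findContours(m2,0,2)[0],key=cv2.contourArea); P=np.array([onz(W,*p,.103)[:2] for p in c[:,0].astype(float)])
print("lid",cv2.boundingRect(c),cv2.minEnclosingCircle(P.astype(np.float32)))
mt=m.copy(); mt[:,172:]=0; mt[:105]=0; mt[285:]=0; mt=cv2.morphologyEx(mt,cv2.MORPH_CLOSE,np.ones((9,9)))
c=max(cv2.findContours(mt,0,2)[0],key=cv2.contourArea); q=cv2.approxPolyDP(cv2.convexHull(c),8,True)[:,0].astype(float)
print("tray",q.tolist(),[np.round(onz(W,*p,.025)[:2],3).tolist() for p in q])
a=512/400
for n,p,z in(("c1",(0,105),.025),("c2",(120,90),.025),("c3",(133,195),.025),("c4",(30,210),.025),("millbase",(172,205),0),("milltop",(158,258),.17),("shaker",(98,60),.088),("panhandle",(188,2),.1),("onion",(232,208),.03),("knobtop",(197,135),.136),("blue",(18,40),.0)):
    print(n,onz(W,p[0]*a,p[1]*a,z)[:2])
E
```

```text
knob [ 12  15  31  33 729] (np.float64(250.97256515775035), np.float64(174.9423868312757)) [ 0.46593901 -0.08675936  0.13      ]
lid (164, 79, 176, 171) ((0.4686373174190521, -0.08600345253944397), 0.09349375218153)
tray [[171.0, 125.0], [168.0, 249.0], [95.0, 281.0], [39.0, 269.0], [0.0, 185.0], [0.0, 133.0], [138.0, 112.0]] [[0.408, -0.173], [0.568, -0.231], [0.591, -0.349], [0.554, -0.419], [0.427, -0.413], [0.366, -0.381], [0.383, -0.207]]
c1 [ 0.36760264 -0.3821196 ]
c2 [ 0.39141729 -0.18993162]
c3 [ 0.56948355 -0.22777319]
c4 [ 0.55347265 -0.41928273]
millbase [ 0.61915871 -0.1720119 ]
milltop [ 0.59276626 -0.16593424]
shaker [ 0.35054251 -0.18499812]
panhandle [ 0.31864778 -0.05973822]
onion [ 0.6343882  -0.06204158]
knobtop [ 0.46271991 -0.08485534]
blue [ 0.28083758 -0.32710956]
```

```bash
python3 -m creep '[[0,-0.0015,0.02,0],[0,-0.0015,0.045,0],[0,-0.0015,0.07,0],[0,-0.0015,0.095,0],[0,-0.0015,0.115,0],[0,-0.0015,0.133,0],[0,-0.0015,0.147,0],[0,-0.0015,0.156,0],[0,-0.0015,0.161,0],[0,-0.0015,0.162,0]]' 0.3
python3 -m creep '[[0,0,0,0],[0,0,0,0],[0,0,0,0],[0,0,0,0],[0,0,0,0],[0,0,0,0]]' -1 35
```

```text
time: 2.75
eef_pos: [0.4676, -0.084, 0.1067]
ee_rot: [3.141, -0.001, 2.903]
wrist_force: [0.0, 0.0, 0.8]
grip_width: 0.65
grip_force: 0.0
time: 3.25
eef_pos: [0.4689, -0.0853, 0.1084]
ee_rot: [3.141, 0.002, 2.902]
wrist_force: [-1.5, 2.5, 6.2]
grip_width: 0.363
grip_force: 35.1
```

```bash
python3 -m creep '[[0,0,-0.003,0],[0,0,-0.008,0],[0,0,-0.015,0],[0,0,-0.024,0],[0,0,-0.036,0],[0,0,-0.05,0],[0,0,-0.065,0],[0,0,-0.08,0],[0,0,-0.092,0],[0,0,-0.1,0]]'
python3 - <<'E'
from h import *
s=vision.camera("scene"); d=vision.camera("side"); st=sensors.read_state()
np.save("scene2.npy",s,allow_pickle=True)
print(st["eef_pos"],st["wrist_force"],st["grip_width"])
print(tool(np.array([.447,.315,st["eef_pos"][2]])-st["eef_pos"]))
cv2.imwrite("pics/s2.png",np.hstack([cv2.resize(s["frame"][100:260,130:360],(400,278)),cv2.resize(d["frame"][110:270,150:380],(400,278))]))
E
```

```text
time: 4.08
eef_pos: [0.4687, -0.0854, 0.2093]
ee_rot: [-3.141, 0.002, 2.902]
wrist_force: [0.5, 0.5, -3.8]
grip_width: 0.363
grip_force: 34.9
[ 0.46905865 -0.08552612  0.2091362 ] [-0.49462627 -0.04025873 -2.02317224] 0.3648729008961678
[ 0.11655719  0.38382516 -0.00064837]
```

View pics/s2.png

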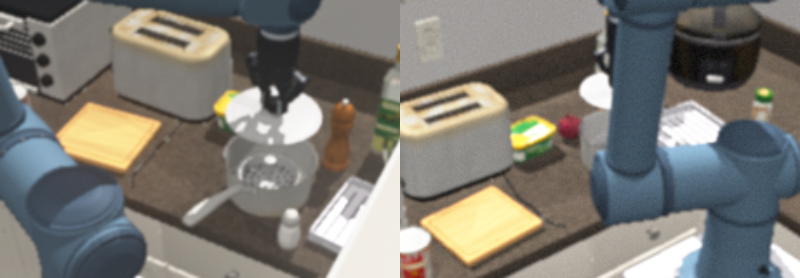

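The lid hangs level from the gripper, and the pan is open with the insert in it. I'll carry the lid to the board.

```bash
python3 -m creep '[[0.002,0.006,0,0],[0.005,0.018,0,0],[0.011,0.036,0,0],[0.018,0.06,0,0],[0.026,0.086,0,0],[0.034,0.112,0,0],[0.042,0.138,0,0],[0.05,0.164,0,0],[0.058,0.19,0,0],[0.066,0.216,0,0]]'
python3 -m creep '[[0.007,0.026,0,0],[0.014,0.05,0,0],[0.022,0.076,0,0],[0.029,0.1,0,0],[0.036,0.122,0,0],[0.042,0.142,0,0],[0.046,0.156,0,0],[0.049,0.164,0,0],[0.05,0.168,0,0],[0.05,0.168,0,0]]'
python3 - <<'E'
from h import *
w=vision.camera("wrist"); s=vision.camera("scene"); d=vision.camera("side")
for n,c in(("wrist",w),("scene",s),("side",d)): np.save(n+"3.npy",c,allow_pickle=True)
st=sensors.read_state(); print(st["eef_pos"],st["wrist_force"],st["grip_width"])
cv2.imwrite("pics/s3.png",np.hstack([cv2.resize(w["frame"],(400,300)),cv2.resize(d["frame"],(400,300))]))
E
```

```text
time: 5.02
eef_pos: [0.4538, 0.1426, 0.2061]
ee_rot: [-3.141, -0.002, 2.902]
wrist_force: [-0.0, 0.1, -3.3]
grip_width: 0.365
grip_force: 35.1
time: 5.85
eef_pos: [0.4459, 0.316, 0.2065]
ee_rot: [-3.141, -0.001, 2.903]
wrist_force: [0.2, -0.2, -4.3]
grip_width: 0.362
grip_force: 35.2
[0.44660482 0.31481461 0.20702855] [ 0.05911389  0.22895366 -3.37081966] 0.36048764566660635
```

View pics/s3.png

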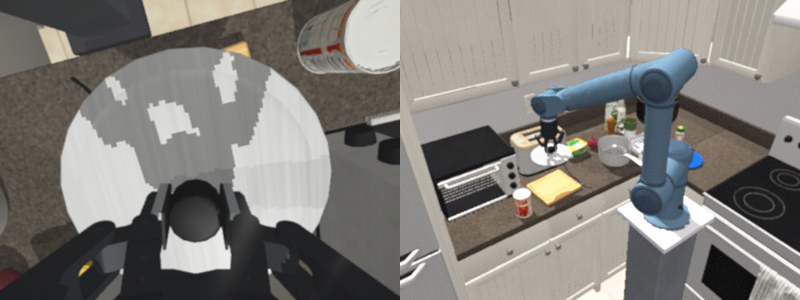

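```bash
python3 - <<'E'
from h import *
S=load("scene0.npy")
for n,c,roi in(("side3",load("side3.npy"),(160,215,120,190)),("scene0",S,(140,200,150,228))):
    f=c["frame"]; y0,y1,x0,x1=roi
    h=cv2.cvtColor(f[y0:y1,x0:x1],cv2.COLOR_BGR2HSV); m=((h[...,0]>8)&(h[...,0]<28)&(h[...,1]>90)&(h[...,2]>110)).astype(np.uint8)
    if n=="side3":
        y0,x0=190,120; y1,x1=275,260
        h=cv2.cvtColor(f[y0:y1,x0:x1],cv2.COLOR_BGR2HSV); m=((h[...,0]>8)&(h[...,0]<28)&(h[...,1]>90)&(h[...,2]>110)).astype(np.uint8)
    k,l,s,ce=cv2.connectedComponentsWithStats(m); i=1+np.argmax(s[1:,4])
    hull=cv2.convexHull(cv2.findContours((l==i).astype(np.uint8),0,2)[0][0])
    P=np.array([onz(c,*(p+[x0,y0]),.018)[:2] for p in hull[:,0].astype(float)])
    print(n,s[i],cv2.minAreaRect(P.astype(np.float32)))
print("tin top",onz(S,135.5,154,.11)[:2], "base",onz(S,142,179,0)[:2])
E
```

```text
side3 [ 41  27  71  47 855] ((0.4392548203468323, 0.32013818621635437), (0.19943879544734955, 0.21422865986824036), 5.357147693634033)
scene0 [   6   18   68   42 1714] ((0.442621111869812, 0.31228262186050415), (0.1998196244239807, 0.21453288197517395), 5.152702808380127)
tin top [0.37078503 0.50476804] base [0.35962228 0.49024146]
```

The board centre measures (0.448, 0.316), which agrees with the first estimate, and the lid is above it. Lowering it.

```bash
python3 -m creep '[[-0.001,0,0.015,0],[-0.001,0,0.035,0],[-0.001,0,0.058,0],[-0.001,0,0.082,0],[-0.001,0,0.105,0],[-0.001,0,0.125,0],[-0.001,0,0.142,0],[-0.001,0,0.154,0],[-0.001,0,0.161,0],[-0.001,0,0.164,0]]'
python3 -m creep '[[0,0,0.001,0],[0,0,0.002,0],[0,0,0.003,0],[0,0,0.004,0],[0,0,0.005,0],[0,0,0.005,0]]'
```

```text
time: 6.83
eef_pos: [0.4474, 0.3146, 0.0425]
ee_rot: [-3.141, -0.001, 2.901]
wrist_force: [-0.2, 0.0, -4.2]
grip_width: 0.359
grip_force: 35.3
time: 7.33
eef_pos: [0.4477, 0.3153, 0.0384]
ee_rot: [3.141, 0.0, 2.902]
wrist_force: [-0.4, -0.2, -3.3]
grip_width: 0.365
grip_force: 35.3
```

```bash
python3 -m creep '[[0,0,0.0005,0],[0,0,0.001,0],[0,0,0.0015,0],[0,0,0.002,0],[0,0,0.002,0]]'
```

```text
time: 7.75
eef_pos: [0.4478, 0.3154, 0.0374]
ee_rot: [-3.141, -0.0, 2.902]
wrist_force: [-4.5, -2.1, 6.8]
grip_width: 0.362
grip_force: 36.2
```

```bash
python3 -m creep '[[0,0,-0.0005,0],[0,0,-0.001,0],[0,0,-0.001,0],[0,0,-0.001,0],[0,0,-0.001,0],[0,0,-0.001,0]]' 0.3
python3 -m creep '[[0,0,-0.005,0],[0,0,-0.015,0],[0,0,-0.03,0],[0,0,-0.055,0],[0,0,-0.085,0],[0,0,-0.115,0],[0,0,-0.145,0],[0,0,-0.17,0],[0,0,-0.19,0],[0,0,-0.2,0]]'
python3 -m creep '[[-0.009,-0.028,0,0],[-0.018,-0.058,0,0],[-0.027,-0.09,0,0],[-0.036,-0.122,0,0],[-0.045,-0.154,0,0],[-0.056,-0.186,0,0],[-0.066,-0.218,0,0],[-0.075,-0.248,0,0],[-0.082,-0.272,0,0],[-0.085,-0.284,0,0]]'
python3 - <<'E'
from h import *
w=vision.camera("wrist"); s=vision.camera("scene"); d=vision.camera("side")
for n,c in(("wrist",w),("scene",s),("side",d)): np.save(n+"4.npy",c,allow_pickle=True)
st=sensors.read_state(); print(st["eef_pos"],st["wrist_force"],st["grip_width"])
cv2.imwrite("pics/s4.png",np.hstack([cv2.resize(w["frame"],(400,300)),cv2.resize(s["frame"][100:260,110:323],(400,300))]))
E
```

```text
time: 8.25
eef_pos: [0.4477, 0.3152, 0.0373]
ee_rot: [3.142, 0.0, 2.902]
wrist_force: [0.0, 0.7, -0.0]
grip_width: 0.651
grip_force: 0.0
time: 9.08
eef_pos: [0.449, 0.3158, 0.2419]
ee_rot: [3.138, 0.005, 2.902]
wrist_force: [1.4, -1.0, -0.6]
grip_width: 0.649
grip_force: 0.0
time: 9.92
eef_pos: [0.4625, 0.0167, 0.2372]
ee_rot: [-3.141, -0.0, 2.899]
wrist_force: [-0.3, -0.6, -0.3]
grip_width: 0.649
grip_force: 0.0
[0.4625249  0.01866624 0.23712058] [-0.46556335 -0.21890449 -0.50645253] 0.6546361732943916
```

View pics/s4.png

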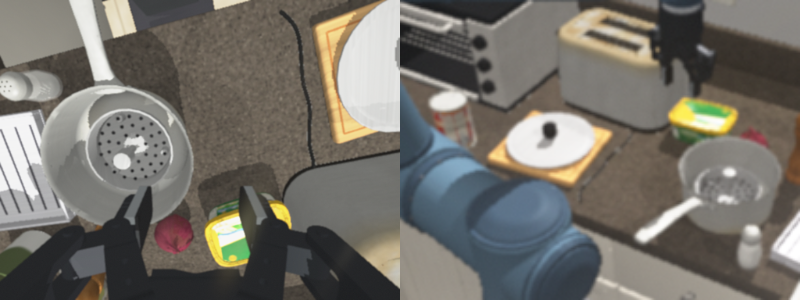

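The lid lies knob up and centred on the board. The insert stands in the pan at wrist (130,147). Moving over it for a closer look at the grip.

```bash
python3 -m creep '[[-0.008,-0.022,0,0],[-0.016,-0.048,0,0],[-0.023,-0.072,0,0],[-0.028,-0.09,0,0],[-0.03,-0.099,0,0],[-0.03,-0.099,0,0],[-0.03,-0.099,0,0]]'
python3 - <<'E'
from h import *
w=vision.camera("wrist"); np.save("wrist5.npy",w,allow_pickle=True)
s=vision.camera("side"); np.save("side5.npy",s,allow_pickle=True)
st=sensors.read_state(); print(st["eef_pos"])
print(proj(w,[.468,-.0855,.086]),proj(w,[.468,-.0855,.097]))
cv2.imwrite("pics/w5.png",np.hstack([cv2.resize(w["frame"][60:260,150:350],(400,400),interpolation=cv2.INTER_CUBIC),cv2.resize(load("scene4.npy")["frame"][160:220,250:310],(400,400),interpolation=cv2.INTER_CUBIC)]))
E
```

```text
time: 10.65
eef_pos: [0.4684, -0.0832, 0.2371]
ee_rot: [3.141, -0.001, 2.902]
wrist_force: [0.2, 0.7, -0.7]
grip_width: 0.65
grip_force: 0.0
[ 0.46835656 -0.08287356  0.23714498]
[248.25839493 175.52669351] [248.19878017 178.47855073]
```

View pics/w5.png

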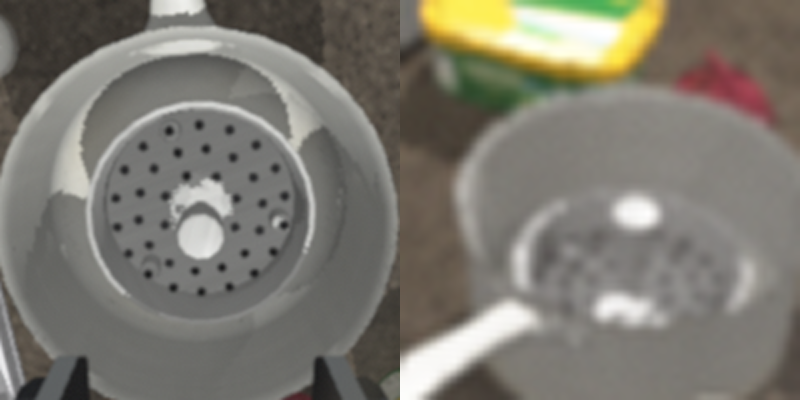

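The grip's top disc is at wrist (250.5,178), scene (285.5,191.8). It is bright, round and centred in the dish.

```bash
python3 - <<'E'
from h import *
W,S=load("wrist5.npy"),load("scene4.npy")
f=W["frame"][160:195,235:268]; m=(f.min(2)>190).astype(np.uint8); m[:6]=0
k,l,s,ce=cv2.connectedComponentsWithStats(m); i=1+np.argmax(s[1:,4]); print(s[i],ce[i]+[235,160])
u,v=ce[i]+[235,160]
print(onz(W,250.5,178,.086),onz(W,u,v,.086),onz(S,285.5,191.8,.086),tri(W,(250.5,178),S,(285.5,191.8)))
f=S["frame"][140:200,150:230]; h=cv2.cvtColor(f,cv2.COLOR_BGR2HSV); m=((h[...,1]<45)&(h[...,2]>185)).astype(np.uint8); m=cv2.morphologyEx(m,cv2.MORPH_OPEN,np.ones((3,3)))
k,l,s,ce=cv2.connectedComponentsWithStats(m); i=1+np.argmax(s[1:,4]); hull=cv2.convexHull(np.argwhere(l==i)[:,::-1].astype(np.int32).copy())
P=np.array([onz(S,*(p+[150,140]),.03)[:2] for p in hull[:,0].astype(float)],np.float32); print("lid on board",s[i],cv2.minEnclosingCircle(P))
E
```

```text
[  5   8  21  21 339] [249.92625369 178.26548673]
[ 0.47095087 -0.08396052  0.086     ] [ 0.47107968 -0.08457076  0.086     ] [ 0.47033762 -0.08560102  0.086     ] (array([ 0.47166872, -0.08450172,  0.0844044 ]), np.float64(0.0010473247399463848))
lid on board [ 17  20  47  29 984] ((0.44954168796539307, 0.3168832063674927), 0.09398730099201202)
```

```bash
python3 -m creep '[[-0.002,-0.0015,0.02,0],[-0.002,-0.0015,0.045,0],[-0.002,-0.0015,0.072,0],[-0.002,-0.0015,0.1,0],[-0.002,-0.0015,0.126,0],[-0.002,-0.0015,0.148,0],[-0.002,-0.0015,0.165,0],[-0.002,-0.0015,0.176,0],[-0.002,-0.0015,0.181,0],[-0.002,-0.0015,0.183,0]]'
python3 -m creep '[[0,0,0,0],[0,0,0,0],[0,0,0,0],[0,0,0,0],[0,0,0,0],[0,0,0,0]]' -1 35
```

```text
time: 11.58
eef_pos: [0.4699, -0.0854, 0.0539]
ee_rot: [3.141, -0.001, 2.903]
wrist_force: [-0.5, -0.3, 0.0]
grip_width: 0.654
grip_force: 0.0
time: 12.08
eef_pos: [0.4711, -0.0864, 0.0556]
ee_rot: [-3.142, 0.002, 2.902]
wrist_force: [-0.2, 2.5, 6.3]
grip_width: 0.264
grip_force: 34.8
```

```bash
python3 -m creep '[[0,0,-0.003,0],[0,0,-0.009,0],[0,0,-0.018,0],[0,0,-0.032,0],[0,0,-0.05,0],[0,0,-0.07,0],[0,0,-0.092,0],[0,0,-0.114,0],[0,0,-0.132,0],[0,0,-0.145,0]]'
python3 - <<'E'
from h import *
w=vision.camera("wrist"); s=vision.camera("scene"); d=vision.camera("side"); np.save("wrist6.npy",w,allow_pickle=True);np.save("side6.npy",d,allow_pickle=True)
st=sensors.read_state(); print(st["eef_pos"],st["wrist_force"],st["grip_width"])
print(tool(np.array([.466,-.317,st["eef_pos"][2]])-st["eef_pos"]))
cv2.imwrite("pics/s6.png",np.hstack([cv2.resize(w["frame"],(400,300)),cv2.resize(s["frame"][100:260,200:413],(400,300))]))
E
```

```text
time: 12.92
eef_pos: [0.4704, -0.0863, 0.2019]
ee_rot: [-3.141, 0.003, 2.902]
wrist_force: [0.7, -0.4, -1.6]
grip_width: 0.271
grip_force: 34.4
[ 0.47045011 -0.08633978  0.20052498] [-0.13290237  0.09395273 -1.89397339] 0.2673357656679827
[-0.05047325 -0.22511403  0.00026305]
```

View pics/s6.png

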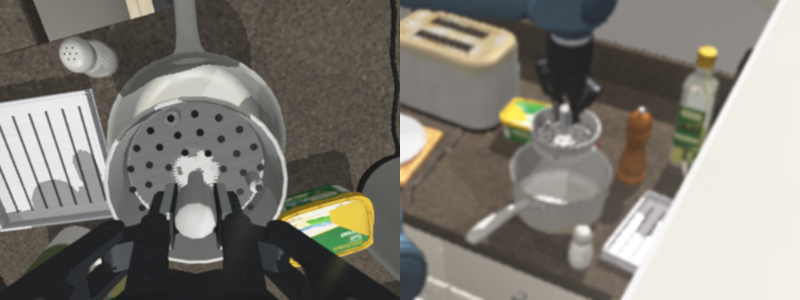

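The insert is held clear of the pan, with the stem at wrist (195,220). The tray at wrist (50,160) is free. Carrying it over.

```bash
python3 -m creep '[[-0.001,-0.006,0,0],[-0.004,-0.02,0,0],[-0.01,-0.044,0,0],[-0.016,-0.072,0,0],[-0.023,-0.1,0,0],[-0.029,-0.128,0,0],[-0.035,-0.154,0,0],[-0.04,-0.176,0,0],[-0.043,-0.19,0,0],[-0.044,-0.197,0,0]]'
python3 - <<'E'
from h import *
w=vision.camera("wrist"); s=vision.camera("scene"); d=vision.camera("side"); np.save("wrist7.npy",w,allow_pickle=True);np.save("side7.npy",d,allow_pickle=True)
st=sensors.read_state(); print(st["eef_pos"],st["wrist_force"],st["grip_width"])
print([proj(w,[x,y,.025]).round(0).tolist() for x,y in((.569,-.229),(.553,-.419),(.366,-.405),(.38,-.215))])
cv2.imwrite("pics/s7.png",np.hstack([cv2.resize(w["frame"],(400,300)),cv2.resize(d["frame"][110:230,220:380],(400,300))]))
E
```

```text
time: 13.9
eef_pos: [0.4651, -0.2893, 0.1979]
ee_rot: [3.141, -0.002, 2.9]
wrist_force: [0.2, 0.4, -2.2]
grip_width: 0.269
grip_force: 34.5
[ 0.4655916  -0.28734745  0.19850224] [-0.32160205  0.11853056 -3.5982641 ] 0.2695582122551966
[[324.0, 245.0], [160.0, 268.0], [112.0, 102.0], [305.0, 67.0]]
```

View pics/s7.png

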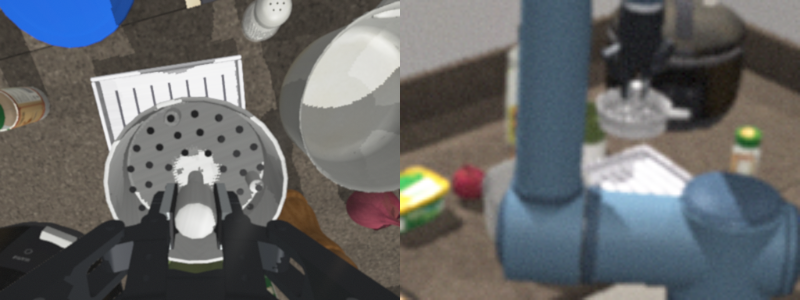

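The tray's two front corners are visible at wrist (92,78) and (242,57) (full scale 118,100 and 310,73). I'll refine the tray centre from them.

```bash
python3 - <<'E'
from h import *
W=load("wrist7.npy"); a=onz(W,117.5,99,.025)[:2]; b=onz(W,310,72,.025)[:2]
d=b-a; print(a,b,np.linalg.norm(d)); n=np.array([d[1],-d[0]])/np.linalg.norm(d); c=(a+b)/2+n*.095; print(c)
p=sensors.read_state()["eef_pos"]; print(tool([c[0]-p[0],c[1]-p[1],.0485+.005-p[2]+.0005]))
E
```

```text
[ 0.3646866  -0.39835904] [ 0.38522158 -0.21141906] 0.18806445895993817
[ 0.46938606 -0.31526221]
[-0.01052168 -0.02639138  0.14445525]
```

```bash
python3 -m creep '[[-0.003,-0.008,0.004,0],[-0.007,-0.018,0.015,0],[-0.009,-0.025,0.035,0],[-0.01,-0.027,0.058,0],[-0.01,-0.027,0.08,0],[-0.01,-0.027,0.101,0],[-0.01,-0.027,0.118,0],[-0.01,-0.027,0.13,0],[-0.01,-0.027,0.137,0],[-0.01,-0.027,0.139,0]]'
python3 -m creep '[[0,0,0.001,0],[0,0,0.002,0],[0,0,0.003,0],[0,0,0.004,0],[0,0,0.005,0],[0,0,0.005,0]]'
```

```text
time: 14.88
eef_pos: [0.4689, -0.3156, 0.0591]
ee_rot: [3.141, -0.002, 2.903]
wrist_force: [0.2, 0.5, -2.0]
grip_width: 0.269
grip_force: 34.6
time: 15.38
eef_pos: [0.4693, -0.3166, 0.0554]
ee_rot: [-3.141, 0.0, 2.902]
wrist_force: [0.2, -0.5, -2.2]
grip_width: 0.271
grip_force: 34.6
```

```bash
python3 -m creep '[[0,0,0.0005,0],[0,0,0.001,0],[0,0,0.0015,0],[0,0,0.002,0],[0,0,0.002,0]]'
```

```text
time: 15.8
eef_pos: [0.4693, -0.3166, 0.0545]
ee_rot: [3.142, -0.001, 2.902]
wrist_force: [-2.9, 2.8, 7.2]
grip_width: 0.266
grip_force: 35.7
```

The feet are in contact at 7 N, so I'll release, rise straight up and check.

```bash
python3 -m creep '[[0,0,-0.0005,0],[0,0,-0.001,0],[0,0,-0.001,0],[0,0,-0.001,0],[0,0,-0.001,0],[0,0,-0.001,0]]' 0.3
python3 -m creep '[[0,0,-0.005,0],[0,0,-0.015,0],[0,0,-0.03,0],[0,0,-0.055,0],[0,0,-0.085,0],[0,0,-0.115,0],[0,0,-0.145,0],[0,0,-0.17,0],[0,0,-0.19,0],[0,0,-0.2,0]]'
python3 -m creep '[[0,0,0,0],[0,0,0,0],[0,0,0,0],[0,0,0,0]]'
python3 - <<'E'
from h import *
w=vision.camera("wrist"); s=vision.camera("scene")
cv2.imwrite("pics/s8.png",np.hstack([cv2.resize(w["frame"],(400,300)),cv2.resize(s["frame"][100:260,130:343],(400,300))]))
E
```

```text
time: 16.3
eef_pos: [0.4693, -0.3165, 0.0542]
ee_rot: [-3.142, -0.0, 2.902]
wrist_force: [0.4, 0.4, 0.9]
grip_width: 0.649
grip_force: 0.0
time: 17.13
eef_pos: [0.4703, -0.3174, 0.259]
ee_rot: [-3.138, 0.006, 2.902]
wrist_force: [-0.1, 0.4, 0.4]
grip_width: 0.649
grip_force: 0.0
time: 17.47
eef_pos: [0.4686, -0.3158, 0.2522]
ee_rot: [3.14, -0.003, 2.902]
wrist_force: [-0.0, 0.1, -0.4]
grip_width: 0.651
grip_force: 0.0
```

View pics/s8.png

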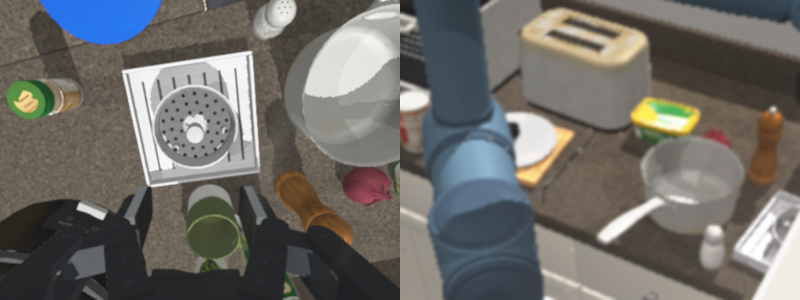

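The insert stands upright in the middle of the tray at wrist (195,127). The lid is on the board, the pan is empty where it stood, and the bystanders are upright. Handing in.

```bash
python3 -c "
from workcell import job; print(job.job_done())"
```

```text
the job is handed in; nothing more can be done
None
```

The lid is knob up in the middle of the board, the steaming insert is on its feet in the tray, and the saucepan and bystanders looked undisturbed in the last pictures; I handed the job in at about 17.5 s of the 64 s allowed, and no verdict came back.

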